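# Lock the trays of a freezer rack with its locking rod

## Task

The top tray of the steel freezer rack has been left pulled out: push it gently back in line with the other two, then take the longer locking rod from the grey stand and thread it down through the eyes of all three trays into the foot of the rack, until its collar lies down on the top eye, and let go. The trays slide easily and do not stand exactly in line, so feel for each eye and draw the trays into line with the rod: never force it, the eyes bend. Leave the short rod and everything else where it stands.

Things in the scene. Friction and masses are not known exactly. Their poses are not given: they have to be found in the camera images.
- rack: Heavy freezer rack of bare steel; does not shift. Origin: on the worktop, on the axis of the foot hole; x into the rack, away from its open front; z up. Frame x 26 to 147 mm, y -68 to 68 mm, 136 mm high, bail on top to z = 167 mm at x = 101 mm. Three trays, one above the other, slide in it along x (about 1 N of friction, 75 mm out to 11 mm in). Eyes and frame bend at more than 40 N.
- line_top (a point): Point fixed to the rack where the centre of the top tray's eye (upper face) lies when that tray is in line: on the rack's z axis, 122 mm up. Each eye is a flat horizontal steel ring at the tray's front, 24 mm across, 6 mm thick, hole 11.5 mm with plain edges; its front edge is 12 mm before its centre, the tray's front sheet 24 mm behind it. At the start this tray is 35 to 60 mm out (-x).
- line_middle (a point): Point fixed to the rack, 80 mm up its z axis: centre of the upper face of the middle tray's eye (same size) when in line. The tray itself stands up to 8 mm in or out (rack's x) of it; how far is not reported. Trays have no sideways play, stay where they are left and are drawn along by a rod in their eye.
- line_bottom (a point): Point fixed to the rack, 38 mm up its z axis: centre of the upper face of the bottom tray's eye (same size) when in line. The tray itself stands up to 8 mm in or out (rack's x) of it; how far is not reported.
- foot_hole (a point): Centre of the mouth of the foot hole, 16 mm up the rack's z axis: a steel ring fixed to the rack's base, 26 mm across, hole 11.5 mm, plain edges, open down to the worktop.
- rod: Locking rod, the longer of two. Origin: centre of its tip, z up along it. Steel shaft 9 mm across, 117 mm long, its last 3 mm tapering to 6 mm; then a collar 23 mm across, 4 mm thick; then a black square grip 18 x 18 mm from 121 to 163 mm above the tip (flat sides face its x and y). 0.09 kg. Stands upright and loose in the stand, tip at z = 5 mm; home in the rack its tip is also at 5 mm.
- short_rod: A spare rod for a lower rack, alike but with a shaft of only 75 mm, in the other hole of the stand. It stays there. Origin: centre of the tip, z up.
- rod_stand: Grey plastic block 56 x 114 x 40 mm (x, y, z) that does not shift, with two upright holes of 11.5 mm, 35 mm deep, at y = -32 and +32 mm from its centre; a rod must rise 35 mm to come free. Origin: centre of its underside. Which rod stands in which hole varies.
- sample_bottle: Small clear glass bottle, 58 mm across, 103 mm tall, standing to the right of the rack; a bystander. Origin: centre of its underside.
- dropper: Small dropper bottle with a black teat, 33 mm across, 107 mm tall, standing behind the rod stand; a bystander. Origin: centre of its underside.
- timer: White lab timer lying flat, 66 x 60 x 18 mm, between the stand and the rack; a bystander. Origin: centre of its underside.
- bung: Tapered rubber bung, 32 mm across, 26 mm tall, to the right of the rack; a bystander. Origin: centre of its underside.

How it is judged:
By the outcome, as a careful person would: the job done as asked, in the order asked, and still so for the second after the job is handed in, with the robot touching nothing.
It also fails if it takes over 67 s, if anything falls off the work surface, if the arm or the gripper's body presses on something with over 40 N, if the wrist force passes 120 N, or if a joint passes its speed limit or range.

## Robot

A 6-joint arm with a two-finger parallel gripper is mounted at the origin on a cart in front of the work surface, level with it; the furniture and walls round the work are solid. World frame = base frame: x ahead of the robot, y to its left, z up, the work surface at z = 0. Lengths are in m, angles in rad, forces in N, time in s.
With the tool pointing down it reaches from about 0.35 to 0.975 m from the base axis. Payload 7.1 kg.
Tool frame: the origin (TCP) lies midway between the tips of the shut fingers; the grasp point (between the pads) lies 19 mm behind it; z points along the fingers, y is the line along which they close (so a half turn about z gives the same grasp; the last joint's range is limited). The gripper opens to 88 mm and grips with 3 to 60 N. Pads are 20 mm wide; open, the fingers measure 115 mm over their backs; the gripper's body (75 mm by 178 mm) begins 61 mm behind the grasp point.
Start: joints at [1.223, 0.423, 1.63, -0, 1.089, -0.019], TCP at [0.202, 0.592, 0.223] pointing down, gripper open.
Joint ranges: [-3, 3], [-0.9, 2.11], [0.09, 2.58], [-1.31, 4.45], [0.11, 2.69], [-2.54, 2.54]. Speed limits (rad/s): [2.39, 2.39, 3.01, 3.14, 3.14, 3.14].

## Interface

Orientations are given as a unit quaternion [w, x, y, z].
In Python, from station import move_pose, movel, movej, command_gripper, wait, inverse_kinematics, read_camera, camera_info, MotionError, job_done, get_time, get_joint_pos, get_qvel, get_effort, get_tcp_pos, get_ee_rot, get_ft_force, get_ft_torque, get_grip_width, get_finger_force gives the robot as it stands. Calls block until the motion is done:
- move_pose(position, orientation): joint-space move of the TCP to a pose.
- movel(position, frame=None, v=0.15, until_force=None): straight line of the TCP; frame=None keeps the orientation; v is the mean speed in m/s. With until_force (N) it stops when the force on the tool has changed by that much, and returns True; else False.
- movej(angles): joint-space move.
- command_gripper(opening): opening from 0.0 (shut) to 1.0 (fully open); the grip force is fixed at half the most; returns when the fingers have stopped.
- wait(seconds).
- inverse_kinematics(position, orientation): joint angles nearest the present ones, or None.
- read_camera(name): name is "scene" or "side" or "wrist"; returns the picture (400x640x3 uint8, red, green, blue); there is no depth.
- camera_info(name): a dict with "intrinsics" (3x3 intrinsics, pixels), "T" (4x4, takes a point from camera to world coordinates); the wrist camera has in their place "tool_from_camera" (4x4, takes a point from camera to tool coordinates, whose origin is the TCP and whose axes are the flange's). Camera axes: x right, y up, looking along -z (the intrinsics and any distortion apply to the point x, -y, -z); pixel columns grow to the right and rows downward; lengths in m; the calibration is good to about 2 mm. A picture is of the moment at which its call begins: read the wrist's pose just before it. camera_info takes no time and is no camera call.
A pose or a line that the arm cannot do raises MotionError and nothing moves.
- job_done(): hands the job in; it is judged then, once.
Readings, each from a call of its own:
- get_time(): time.
- get_joint_pos(): joint angles.
- get_qvel(): joint speeds.
- get_effort(): joint torques, N m.
- get_tcp_pos(): TCP position.
- get_ee_rot(): TCP orientation.
- get_ft_force(): force on the tool from outside, world axes, zero at the start.
- get_ft_torque(): the same for the moment, N m.
- get_grip_width(): opening from 0.0 (shut) to 1.0 (fully open).
- get_finger_force(): force on a finger pad.
Only numpy, scipy, OpenCV 4.12 (cv2) and the standard library are available. Lean on these libraries where they do the work, as an engineer would, in place of code of your own. Each camera call takes 0.05 s, during which the arm holds its last target. There are 200 camera calls.

## Working session

There is one attempt and no reset: what is moved stays moved. The work goes in short steps, each a Python script; the robot and the scene stay as the last script left them, time stands still between calls to the robot, and variables do not carry over. Pictures are saved under pics/ and viewed, at most 10 in all, crops included, and the job is handed in when it is done.

```bash
mkdir -p pics
python3 - <<'E'
from station import *
import cv2,numpy as np
for n in ["scene","side"]:
    im=read_camera(n); cv2.imwrite(f"pics/{n}0.png",cv2.cvtColor(im,cv2.COLOR_RGB2BGR))
np.set_printoptions(precision=4,suppress=True)
for n in ["scene","side","wrist"]: print(n,camera_info(n))
print(get_time(),get_ee_rot(),get_grip_width())
E
```

```text
scene {'intrinsics': array([[361.9235,   0.    , 319.1144],
       [  0.    , 361.9235, 199.025 ],
       [  0.    ,   0.    ,   1.    ]]), 'T': array([[ 0.5851,  0.4541, -0.6719, -0.1177],
       [-0.8109,  0.3161, -0.4926, -0.5158],
       [-0.0113,  0.833 ,  0.5531,  0.6412],
       [ 0.    ,  0.    ,  0.    ,  1.    ]])}
side {'intrinsics': array([[433.0634,   0.    , 316.802 ],
       [  0.    , 433.0634, 197.8533],
       [  0.    ,   0.    ,   1.    ]]), 'T': array([[ 0.8363,  0.2709, -0.4766,  0.0081],
       [-0.5482,  0.4002, -0.7344, -0.8216],
       [-0.0082,  0.8755,  0.4832,  0.6181],
       [ 0.    ,  0.    ,  0.    ,  1.    ]])}
wrist {'intrinsics': array([[288.0544,   0.    , 317.8155],
       [  0.    , 288.0544, 198.1361],
       [  0.    ,   0.    ,   1.    ]]), 'tool_from_camera': array([[-0.0013,  0.9601,  0.2796,  0.0766],
       [ 1.    ,  0.0012,  0.0006, -0.002 ],
       [ 0.0002,  0.2796, -0.9601, -0.1613],
       [ 0.    ,  0.    ,  0.    ,  1.    ]])}
0.1 [-0.0001  0.1636  0.9865 -0.0007] 1.003125207922308
```

View pics/scene0.png

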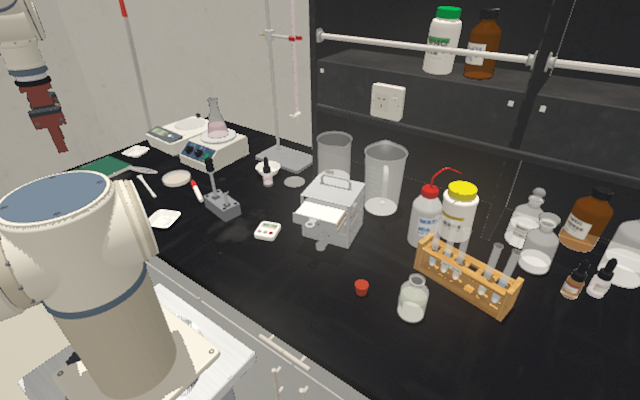

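View pics/side0.png

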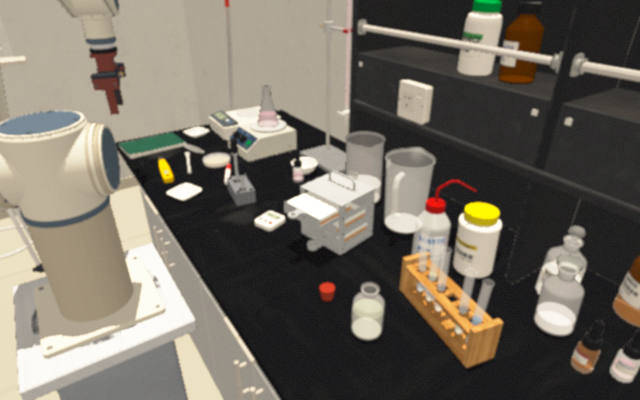

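The scene view shows the stand near (222,200), with the rods above it, and the rack at about (330,210) with its top tray out to the left at about (310,215). I'll enlarge both areas.

```bash
cat > h.py <<'E'
import numpy as np,cv2
from station import *
np.set_printoptions(precision=4,suppress=True)
def ray(n,u,v):
    c=camera_info(n);K=c["intrinsics"];T=np.array(c["T"])
    d=np.array([(u-K[0,2])/K[0,0],-(v-K[1,2])/K[1,1],-1]);return T[:3,3],T[:3,:3]@d
def atz(n,u,v,z):
    o,d=ray(n,u,v);return o+d*(z-o[2])/d[2]
def proj(n,P,T=None):
    c=camera_info(n);K=c["intrinsics"];T=np.array(c["T"]) if T is None else T
    p=(np.atleast_2d(P)-T[:3,3])@T[:3,:3]
    return np.c_[K[0,2]+K[0,0]*p[:,0]/-p[:,2],K[1,2]+K[1,1]*p[:,1]/p[:,2]]
def wristT():
    w,x,y,z=get_ee_rot();from scipy.spatial.transform import Rotation as R
    T=np.eye(4);T[:3,:3]=R.from_quat([x,y,z,w]).as_matrix();T[:3,3]=get_tcp_pos()
    return T@np.array(camera_info("wrist")["tool_from_camera"])
def quat(yaw): # tool down, tool y axis direction = world angle yaw+90deg... x axis at angle yaw
    return [0,np.cos(yaw/2),np.sin(yaw/2),0]
E
python3 - <<'E'
from h import *
a=cv2.imread("pics/scene0.png")[140:260,180:400]; b=cv2.imread("pics/side0.png")[120:260,210:400]
a=cv2.resize(a,(800,436),interpolation=3)
cv2.imwrite("pics/ca.png",a)
b=cv2.resize(b,(800,589),interpolation=3)
cv2.imwrite("pics/cb.png",b)
print(atz("scene",222,205,.04),atz("side",241,185,.04),atz("scene",320,246,.08),atz("scene",321,215,.122),atz("side",312,208,.122))
E
```

```text
[0.4234 0.2359 0.04  ] [0.4371 0.2466 0.04  ] [ 0.4038 -0.1342  0.08  ] [ 0.4587 -0.0983  0.122 ] [ 0.4622 -0.1014  0.122 ]
```

View pics/ca.png

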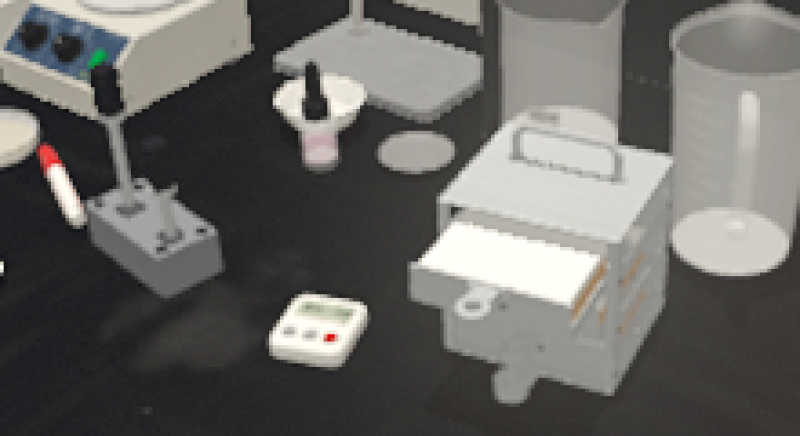

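View pics/cb.png

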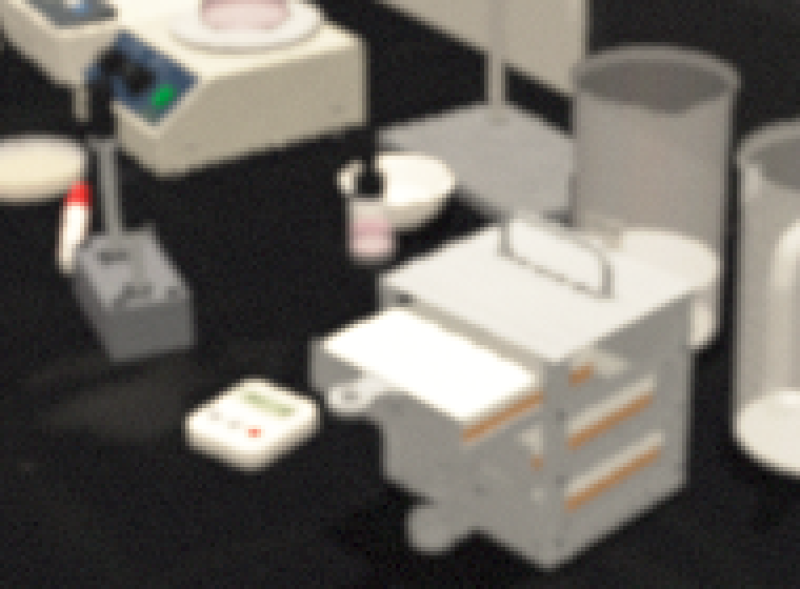

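The crops show the long rod in the left hole of the stand, with its base at about (127,207) in the scene crop. The short rod's black grip can't be made out against the bench. In the scene crop the top eye is at (473,302) and the corners of the rack's top plate are clear.

Run:
```python
from h import *
A=lambda x,y,z:atz("scene",180+(x+.5)/3.636-.5,140+(y+.5)/3.636-.5,z)
B=lambda x,y,z:atz("side",210+(x+.5)/4.21-.5,120+(y+.5)/4.21-.5,z)
def fit(q,m):
    q=np.array(q)[:,:2];m=np.array(m,float);qc=q.mean(0);mc=m.mean(0)
    H=(m-mc).T@(q-qc);th=np.arctan2(H[0,1]-H[1,0],H[0,0]+H[1,1])
    R=np.array([[np.cos(th),-np.sin(th)],[np.sin(th),np.cos(th)]]);t=qc-R@mc
    return th,t,(q-(m@R.T+t))
M=[(.026,.068),(.026,-.068),(.147,-.068),(.147,.068)]
print(fit([A(440,203,.136),A(615,243,.136),A(672,155,.136),A(520,112,.136)],M))
print(fit([B(380,280,.136),B(552,360,.136),B(700,287,.136)],M[:3]))
print("eye top",A(473,302,.122),B(347,397,.122))
print("eye bottom?",A(513,388,.038),B(432,530,.038))
print("rod base",A(128,208,.04),B(112,255,.04),"grip top",A(103,62,.168),B(97,75,.168))
print("short base",A(170,238,.04),B(133,293,.04))
S=[(-.028,-.057),(.028,-.057),(.028,.057),(-.028,.057)]
print("stand tops",A(88,205,.04),A(170,262,.04),A(220,228,.04),A(140,180,.04))
print("stand tops B",B(78,262,.04),B(110,328,.04),B(192,290,.04),B(152,230,.04))
print("timer",A(318,328,.018),"dropper",A(315,70,.107),"bung",atz("scene",361,287,.026),"bottle",atz("scene",415,300,.05))
```

```text
(np.float64(0.17908035997366906), array([ 0.4768, -0.0825]), array([[-0.0079, -0.0064],
       [-0.0037,  0.0001],
       [-0.0009,  0.0046],
       [ 0.0125,  0.0018]]))
(np.float64(0.19574549060417967), array([ 0.4704, -0.0874]), array([[-0.0008, -0.001 ],
       [ 0.0003,  0.0021],
       [ 0.0006, -0.0011]]))
eye top [ 0.4184 -0.0944  0.122 ] [ 0.4113 -0.0986  0.122 ]
eye bottom? [ 0.4428 -0.108   0.038 ] [ 0.4465 -0.1247  0.038 ]
rod base [0.4407 0.2876 0.04  ] [0.4385 0.2837 0.04  ] grip top [0.453  0.2989 0.168 ] [0.4487 0.3012 0.168 ]
short base [0.4305 0.2248 0.04  ] [0.4265 0.2218 0.04  ]
stand tops [0.4245 0.3191 0.04  ] [0.4075 0.1994 0.04  ] [0.4639 0.2021 0.04  ] [0.4765 0.3137 0.04  ]
stand tops B [0.414 0.287 0.04 ] [0.393  0.1847 0.04  ] [0.4619 0.2032 0.04  ] [0.4796 0.3051 0.04  ]
timer [0.4322 0.0671 0.018 ] dropper [0.6234 0.2359 0.107 ] bung [ 0.3938 -0.2541  0.026 ] bottle [ 0.4074 -0.3737  0.05  ]
```

```bash
cat >> h.py <<'E'
from scipy.spatial.transform import Rotation as Rn
def look(target,yaw,elev,s):
    """TCP pose so that wrist camera looks at target from distance s, heading yaw, elev below horizontal; image up = backward"""
    d=np.array([np.cos(yaw)*np.cos(elev),np.sin(yaw)*np.cos(elev),-np.sin(elev)])
    z=-d;y=np.array([-np.cos(yaw)*np.sin(elev),-np.sin(yaw)*np.sin(elev),-np.cos(elev)])
    T=np.eye(4);T[:3,:3]=np.c_[np.cross(y,z),y,z];T[:3,3]=np.array(target)-s*d
    W=T@np.linalg.inv(np.array(camera_info("wrist")["tool_from_camera"]))
    q=Rn.from_matrix(W[:3,:3]).as_quat();return W[:3,3],[q[3],q[0],q[1],q[2]]
def shot(name):
    T=wristT();im=read_camera("wrist");np.save(f"pics/{name}.npy",T)
    cv2.imwrite(f"pics/{name}.png",cv2.cvtColor(im,cv2.COLOR_RGB2BGR));return T
def watz(name,u,v,z):
    T=np.load(f"pics/{name}.npy");K=camera_info("wrist")["intrinsics"]
    d=T[:3,:3]@np.array([(u-K[0,2])/K[0,0],-(v-K[1,2])/K[1,1],-1]);return T[:3,3]+d*(z-T[2,3])/d[2]
E
python3 - <<'E'
from h import *
A=look((.447,.27,.12),.3,1.25,.33); B=look((.45,-.091,.09),.19,.75,.26)
print(A,B,[inverse_kinematics(*p) for p in (A,B)])
move_pose([.3,.45,.30],A[1]); move_pose(*A); shot("stand1"); print(get_time())
p=get_tcp_pos();p[2]=max(.33,p[2]); movel(p,v=.3); move_pose(*B); shot("rack1"); print(get_time(),get_ft_force())
a=cv2.rotate(cv2.imread("pics/stand1.png"),1)
a=cv2.resize(a[100:300,170:470],(800,533),interpolation=3);cv2.imwrite("pics/stand1v.png",a)
b=cv2.rotate(cv2.imread("pics/rack1.png"),1);cv2.imwrite("pics/rack1v.png",cv2.resize(b[50:350,120:520],(800,600),interpolation=3))
E
```

```text
(array([0.4259, 0.2657, 0.2748]), [np.float64(0.018486632237420697), np.float64(-0.15005139082506977), np.float64(0.98850109534845), np.float64(0.002899833597871043)]) (array([ 0.4085, -0.0968,  0.1679]), [np.float64(0.2642996868551711), np.float64(-0.0921025985975111), np.float64(0.959703860570671), np.float64(0.02512542269484012)]) [array([ 0.5395,  0.1605,  1.8685, -0.0098,  1.0762, -1.3281]), None]
1.8917Traceback (most recent call last):
  File "<stdin>", line 5, in <module>
station.MotionError: the arm cannot take that pose within its joint ranges
```

Run:
```python
from h import *
for e in (.75,.9,1.0,1.1,1.2,1.3):
  print(e,[(y,s) for y in (-.6,-.3,0,.19,.5,.8,1.2) for s in (.24,.28,.34) if inverse_kinematics(*look((.45,-.091,.09),y,e,s)) is not None])
print(get_joint_pos())
a=cv2.rotate(cv2.imread("pics/stand1.png"),1)
a=cv2.resize(a[100:300,170:470],(800,533),interpolation=3);cv2.imwrite("pics/stand1v.png",a)
```

```text
0.75 [(-0.6, 0.24), (-0.6, 0.28), (-0.6, 0.34), (-0.3, 0.28), (-0.3, 0.34), (1.2, 0.24), (1.2, 0.28), (1.2, 0.34)]
0.9 [(-0.6, 0.24), (-0.6, 0.28), (-0.6, 0.34), (-0.3, 0.24), (-0.3, 0.28), (-0.3, 0.34), (0, 0.24), (0, 0.28), (0, 0.34), (0.19, 0.34)]
1.0 [(-0.6, 0.24), (-0.6, 0.28), (-0.6, 0.34), (-0.3, 0.24), (-0.3, 0.28), (-0.3, 0.34), (0, 0.24), (0, 0.28), (0, 0.34), (0.19, 0.24), (0.19, 0.28), (0.19, 0.34)]
1.1 [(-0.6, 0.24), (-0.6, 0.28), (-0.6, 0.34), (-0.3, 0.24), (-0.3, 0.28), (-0.3, 0.34), (0, 0.24), (0, 0.28), (0, 0.34), (0.19, 0.24), (0.19, 0.28), (0.19, 0.34)]
1.2 [(-0.6, 0.24), (-0.6, 0.28), (-0.6, 0.34), (-0.3, 0.24), (-0.3, 0.28), (-0.3, 0.34), (0, 0.24), (0, 0.28), (0, 0.34), (0.19, 0.24), (0.19, 0.28), (0.19, 0.34), (0.5, 0.24), (0.5, 0.28), (0.5, 0.34)]
1.3 [(-0.6, 0.24), (-0.6, 0.28), (-0.6, 0.34), (-0.3, 0.24), (-0.3, 0.28), (-0.3, 0.34), (0, 0.24), (0, 0.28), (0, 0.34), (0.19, 0.24), (0.19, 0.28), (0.19, 0.34), (0.5, 0.24), (0.5, 0.28), (0.5, 0.34)]
[ 0.5449  0.1031  1.8001 -0.0092  1.1985 -1.3262]
```

View pics/stand1v.png

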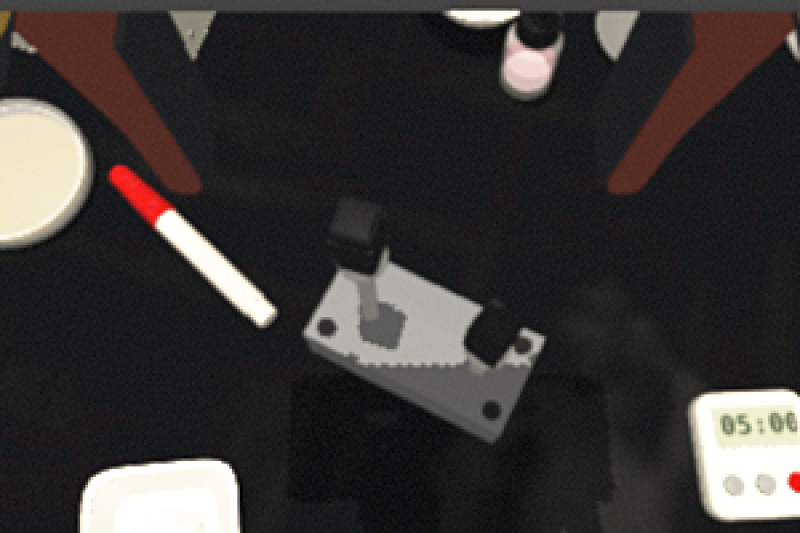

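The stand view shows the long rod's grip at about (358,235) and its shaft base at (370,315). The short rod's grip is at (490,333). Next I'll brighten the grip and look at the rack, both in one composite.

Run:
```python
from h import *
p=get_tcp_pos();p[2]=.33; movel(p,v=.3)
B=look((.45,-.091,.09),.1,.95,.27);print(B)
move_pose(*B); shot("rack1"); print(get_time(),get_ft_force())
g=cv2.rotate(cv2.imread("pics/stand1.png"),1)[160:240,280:400]
g=(255*(g/255.)**.4).astype(np.uint8)
g=cv2.resize(g,(300,200),interpolation=3)
b=cv2.rotate(cv2.imread("pics/rack1.png"),1)
b=cv2.resize(b[0:400,120:520],(600,600),interpolation=3);b=cv2.copyMakeBorder(b,0,0,0,200,0)
b[:133,600:]=cv2.resize(g,(200,133)); cv2.imwrite("pics/rack1v.png",b)
cv2.imwrite("pics/gripv.png",cv2.resize(g,(600,400)))
```

```text
(array([ 0.4198, -0.0922,  0.1831]), [np.float64(0.16774260409405775), np.float64(-0.04990618358653533), np.float64(0.9845318359297331), np.float64(0.008297930609508453)])
3.975 [0.1471 0.3123 0.0489]
```

View pics/rack1v.png

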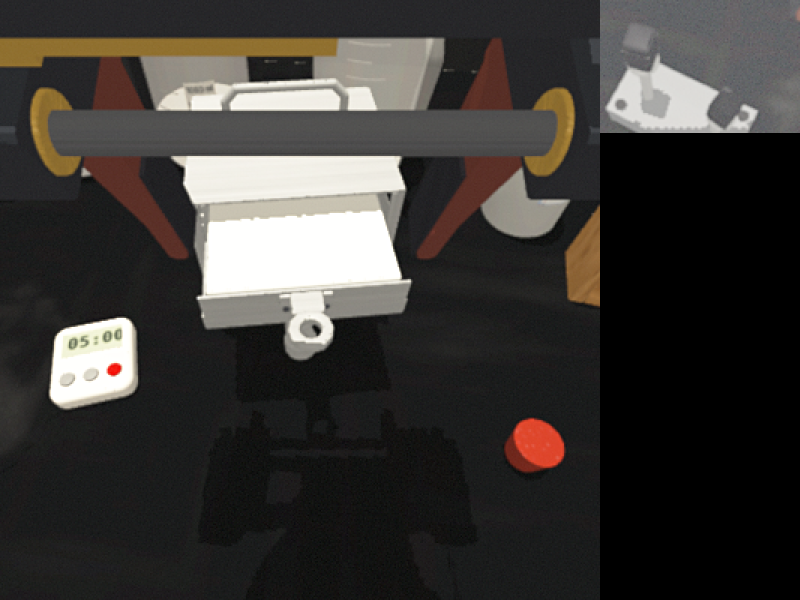

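The top eye is at (310,328) in the composite, below the tray's front sheet, whose top edge runs from (198,296) to (411,280). The bail is in view and nothing blocks the front.

Run:
```python
from h import *
W=lambda x,y,z:watz("rack1",639-((x+.5)/1.5-.5+120),399-((y+.5)/1.5-.5),z)
print("eye",W(310,327,.122))
for z in (.122,.130): a,b=W(198,296,z),W(411,280,z);print(z,a,b,(a+b)/2,np.linalg.norm(a-b),np.arctan2(a[1]-b[1],a[0]-b[0])-np.pi/2)
a,b=W(186,163,.136),W(404,158,.136);print("roof",a,b,np.linalg.norm(a-b),np.arctan2(a[1]-b[1],a[0]-b[0])-np.pi/2)
print("bail",W(286,86,.167))
# reprojection of rack model in side/scene: optimise pose on side+scene corner pixels with width-aware solve
from scipy.optimize import least_squares
obs=[]
for x,y,m in [(440,203,(.026,.068,.136)),(615,243,(.026,-.068,.136)),(672,155,(.147,-.068,.136))]: obs.append(("scene",180+(x+.5)/3.636-.5,140+(y+.5)/3.636-.5,m))
for x,y,m in [(380,280,(.026,.068,.136)),(552,360,(.026,-.068,.136)),(700,287,(.147,-.068,.136)),(550,568,(.026,-.068,0)),(690,490,(.147,-.068,0))]: obs.append(("side",210+(x+.5)/4.21-.5,120+(y+.5)/4.21-.5,m))
obs.append(("scene",180+(615)/3.636-.5,140+(393)/3.636-.5,(.026,-.068,0)))
def f(p):
    c,s=np.cos(p[2]),np.sin(p[2]);r=[]
    for n,u,v,m in obs: r+=list((proj(n,[p[0]+c*m[0]-s*m[1],p[1]+s*m[0]+c*m[1],m[2]])[0]-(u,v)))
    return np.array(r)
s=least_squares(f,[.47,-.087,.19],loss='soft_l1');print(s.x,f(s.x).reshape(-1,2).round(1).tolist())
G=lambda x,y,z:watz("stand1",639-(170+(x+.5)/2.667-.5),399-(100+(y+.5)/2.667-.5),z)
print("long base",G(368,313,.04),"short base",G(477,372,.04),"stand corners",G(305,337,.04),G(545,337,.04),"grip top c",G(360,215,.168), "short grip top",G(497,318,.126))
for q in [(337,202),(383,204),(384,232),(332,228)]:print(q,G(*q,.168))
```

```text
eye [ 0.413 -0.099  0.122]
0.122 [ 0.4266 -0.037   0.122 ] [ 0.4494 -0.1521  0.122 ] [ 0.438  -0.0945  0.122 ] 0.1173223059834049 0.19512302582493746
0.13 [ 0.421  -0.0399  0.13  ] [ 0.4428 -0.1501  0.13  ] [ 0.4319 -0.095   0.13  ] 0.11233527112130635 0.195123025824937
roof [ 0.5202 -0.009   0.136 ] [ 0.5397 -0.1488  0.136 ] 0.14114283845573483 0.1380795504770611
bail [ 0.5628 -0.0695  0.167 ]
[ 0.4719 -0.0861  0.1971] [[-0.5, -0.7], [1.1, 0.4], [1.2, 1.1], [0.3, -0.6], [0.7, -0.0], [-0.4, -0.5], [0.0, 0.0], [-1.0, -1.5], [-0.6, 1.5]]
long base [0.4421 0.29   0.04  ] short base [0.4288 0.2265 0.04  ] stand corners [0.42   0.3175 0.04  ] [0.4571 0.1974 0.04  ] grip top c [0.4459 0.2883 0.168 ] short grip top [0.4348 0.2276 0.126 ]
(337, 202) [0.4483 0.2981 0.168 ]
(383, 204) [0.4526 0.2814 0.168 ]
(384, 232) [0.442  0.2777 0.168 ]
(332, 228) [0.4379 0.2965 0.168 ]
```

View pics/gripv.png

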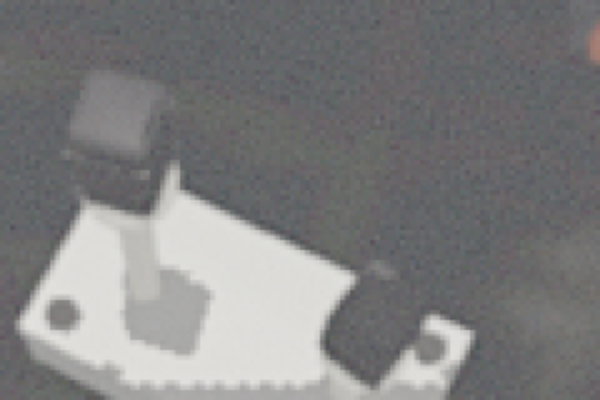

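```bash
cat >> h.py <<'E'
YAW=.196;O=np.array([.4715,-.0862])
ex=np.array([np.cos(YAW),np.sin(YAW)]);ey=np.array([-ex[1],ex[0]])
def rk(x,y,z): return np.r_[O+x*ex+y*ey,z]
def inrk(p): d=np.asarray(p)[:2]-O; return np.array([d@ex,d@ey])
E
python3 - <<'E'
from h import *
G=lambda X,Y:watz("stand1",639-(280+X/5),399-(160+Y/5),.168)[:2]
g=[G(*c) for c in [(87,70),(165,83),(148,158),(70,145)]];print(np.array(g),np.mean(g,0),[np.linalg.norm(g[i]-g[i-1]) for i in range(4)],[np.arctan2(*(g[(i+1)%4]-g[i])[::-1]) for i in range(4)])
q=quat(YAW+np.pi)
move_pose(rk(-.105,0,.19),q); command_gripper(0); movel(rk(-.105,0,.113),v=.1)
f0=get_ft_force(); r=movel(rk(-.024,0,.113),v=.035,until_force=12); print(r,inrk(get_tcp_pos()),get_ft_force()-f0,get_time())
movel(rk(-.06,0,.113),v=.15);movel(rk(-.06,0,.2),v=.2);command_gripper(1)
move_pose(*look(rk(-.01,0,.08),.1,.95,.27)); shot("rack2");print(get_time(),get_tcp_pos())
b=cv2.rotate(cv2.imread("pics/rack2.png"),1)
cv2.imwrite("pics/rack2v.png",cv2.resize(b[130:330,220:440],(660,600),interpolation=3))
E
```

```text
[[0.4502 0.2973]
 [0.4521 0.2816]
 [0.4359 0.2799]
 [0.434  0.2954]] [0.4431 0.2886] [np.float64(0.016295900447328756), np.float64(0.015886496742107306), np.float64(0.01624886482944091), np.float64(0.015609252325068781)] [np.float64(-1.449219940398026), np.float64(-3.038892481549424), np.float64(1.6955697894682842), np.float64(0.11977380622894176)]
False [-0.024  -0.0001] [-1.3279  0.9983 -0.7945] 9.15
12.05 [ 0.4324 -0.0896  0.1739]
```

View pics/rack2v.png

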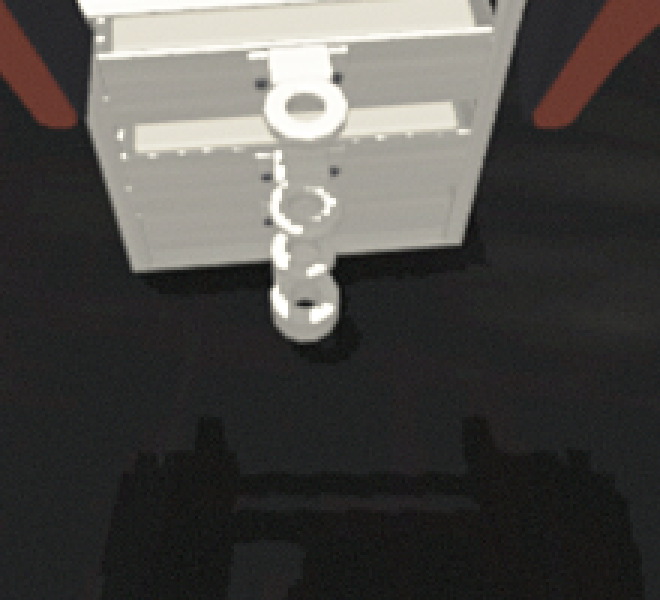

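The trays' eyes are at (305,105) for the top, (305,205) for the middle and about (305,254) for the bottom. The foot hole is at (304,304).

Run:
```python
from h import *
W=lambda x,y,z:watz("rack2",639-((x+.5)/3-.5+220),399-((y+.5)/3-.5+130),z)
for n,x,y,z in [("top",305,103.5,.122),("mid",305,204,.08),("bot",304,252,.038),("foot",304,302,.016)]: p=W(x,y,z);print(n,p,inrk(p))
a,b=W(132,271,0),W(463,243,0);print("base corners",a,b,inrk(a),inrk(b),np.arctan2(*(a-b)[1::-1])-np.pi/2)
im=cv2.rotate(cv2.imread("pics/rack2.png"),1)
pr=[proj("wrist",rk(0,0,z),np.load("pics/rack2.npy"))[0] for z in (.122,.08,.038,.016)]
print([((639-u-220+.5)*3-.5,(399-v-130+.5)*3-.5) for u,v in pr])
```

```text
top [ 0.4696 -0.0878  0.122 ] [-0.0021 -0.0012]
mid [ 0.4656 -0.0882  0.08  ] [-0.0061 -0.0008]
bot [ 0.4747 -0.087   0.038 ] [ 0.003  -0.0014]
foot [ 0.4666 -0.0878  0.016 ] [-0.0051 -0.0006]
base corners [ 0.483  -0.0157  0.    ] [ 0.5103 -0.1499  0.    ] [0.0251 0.0669] [ 0.0257 -0.0701] 0.2004739589406359
[(np.float64(300.0658408826536), np.float64(98.1802704691801)), (np.float64(300.5929254727975), np.float64(188.74459131037875)), (np.float64(301.00389776906286), np.float64(259.35835538505785)), (np.float64(301.1850084977014), np.float64(290.47702294415274))]
```

Run:
```python
from h import *
im=cv2.rotate(cv2.imread("pics/rack2.png"),1)[150:255,295:345]
k=5.6;a=cv2.resize(im,None,fx=k,fy=k,interpolation=2);b=a.copy();T=np.load("pics/rack2.npy")
t=np.linspace(0,2*np.pi,60)
for z,R,x,c in [(.122,.012,-.0015,(0,0,255)),(.08,.012,-.006,(0,200,0)),(.038,.012,.003,(255,0,0)),(.016,.013,0,(0,200,255))]:
  for r in (R,.00575):
    P=np.array([rk(x+r*np.cos(s),-.001+r*np.sin(s),z) for s in t]);q=proj("wrist",P,T)
    q=np.c_[(639-q[:,0]-295+.5)*k-.5,(399-q[:,1]-150+.5)*k-.5]
    cv2.polylines(b,[q.round().astype(int)],True,c,1)
cv2.imwrite("pics/z.png",np.hstack([a,b]))
```

```text
(no output)
```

View pics/z.png

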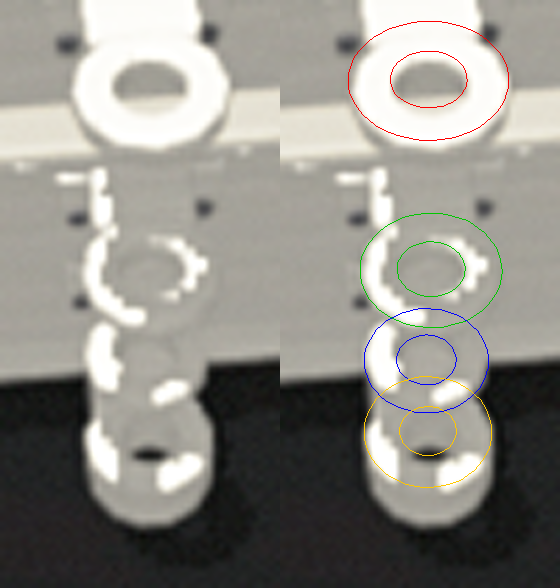

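Run:
```python
from h import *
g=np.array([.4428,.2888]);q=quat(np.pi+.12)
p=get_tcp_pos();movel(np.r_[p[:2],.26]-np.r_[.02*ex,0],v=.3)
move_pose(np.r_[g,.26],q);command_gripper(.6)
f0=get_ft_force();print("contact down",movel(np.r_[g,.131],v=.12,until_force=8),get_tcp_pos(),get_ft_force()-f0)
command_gripper(0);print(get_grip_width()*88,get_finger_force(),get_ft_force()-f0,get_time())
print(movel(np.r_[g,.180],v=.08,until_force=12),get_ft_force()-f0)
movel(np.r_[g,.265],v=.2);print(get_ft_force()-f0)
move_pose(rk(-.002,-.0012,.268),quat(np.pi+YAW));wait(.2)
print(get_tcp_pos(),get_grip_width()*88,get_ft_force(),get_time());shot("over")
for i in range(3):print(get_ft_force());wait(.05)
```

```text
contact down False [0.4433 0.2891 0.1316] [ 0.7768 -1.3477 -0.9285]
17.872865685396583 29.9407759308815 [-1.0082  2.4073 -0.5685] 16.5083
False [ 1.413  -1.3994 -1.4437]
[ 0.5946 -0.9304 -2.2284]
[ 0.47   -0.0869  0.2679] 18.004832588810782 [-0.6721 -0.145  -0.7577] 19.4583
[ 0.2955 -0.608   0.0331]
[-0.6365  0.0045 -0.8524]
[ 0.2583 -0.646  -0.8524]
```

```bash
cat >> h.py <<'E'
H=.1266 # tcp z - tip z
def ft(n=6):
    F=[]
    for _ in range(n): F.append(get_ft_force());wait(.02)
    f=np.mean(F,0);return np.array([f[:2]@ex,f[:2]@ey,f[2]])
def down(x,y,tip,v=.02,f=5):
    r=movel(rk(x,y,tip+H),v=v,until_force=f);p=get_tcp_pos()
    print("hit" if r else "free",inrk(p).round(4),"tip",round(p[2]-H,4),"F",ft(),round(get_time(),1));return r
E
python3 - <<'E'
from h import *
print(ft());movel(rk(-.002,-.0012,.127+H),v=.1);down(-.002,-.0012,.098)
E
```

```text
[-0.1315 -0.045  -0.9375]
hit [-0.0027 -0.0007] tip 0.1172 F [-0.2561  0.016  -1.0686] 20.8
```

Run:
```python
from h import *
down(-.0027,-.0007,.098,f=7)
```

```text
free [-0.0027 -0.0007] tip 0.098 F [-0.7589  0.1117 -1.3071] 22.1
```

Run:
```python
from h import *
z=.098+H;ys=[]
for s in (1,-1):
    r=movel(rk(-.0027,-.0007+s*.003,z),v=.01,until_force=4);y=inrk(get_tcp_pos())[1];ys.append(y);print(r,y,ft())
    movel(rk(-.0027,-.0007,z),v=.02)
print(np.mean(ys),get_time())
```

```text
False 0.0020130829637450215 [-0.2866 -2.5479 -0.5992]
True -0.0011705696651109054 [ 0.3924  1.017  -0.5721]
0.0004212566493170581 23.5083
```

Run:
```python
from h import *
Y=.0003
movel(rk(-.006,Y,.098+H),v=.02);print(ft())
r=down(-.006,Y,.060,f=6)
```

```text
[ 0.6474 -0.2768 -0.5139]
free [-0.006   0.0003] tip 0.0601 F [ 0.2931 -0.213  -0.9556] 26.1
```

Run:
```python
from h import *
Y=.0003
movel(rk(.0035,Y,.060+H),v=.02);print(ft())
r=down(.0035,Y,.024,f=6)
```

```text
[-1.0904  0.6892 -1.0057]
free [0.0035 0.0003] tip 0.024 F [-2.1688  0.4224 -0.395 ] 28.9
```

Run:
```python
from h import *
Y=.0003
movel(rk(-.0005,Y,.024+H),v=.02);print(ft())
r=down(-.0005,Y,.0065,v=.015,f=6)
```

```text
[ 1.8507  0.7596 -0.9848]
free [-0.0008  0.0004] tip 0.0063 F [ 1.9242 -0.1027 -1.3665] 30.7
```

Run:
```python
from h import *
Y=.0003
r=down(-.0006,Y,.003,v=.01,f=5)
p=get_tcp_pos();command_gripper(.5);print(ft());movel([p[0],p[1],.27],v=.12)
p=rk(-.07,0,.27);move_pose(*look(rk(-.01,0,.10),.1,.95,.30));shot("end");print(get_time())
b=cv2.rotate(cv2.imread("pics/end.png"),1)
cv2.imwrite("pics/endv.png",cv2.resize(b[100:330,200:440],(626,600),interpolation=3))
```

```text
hit [-0.0006  0.0003] tip 0.0045 F [-0.329   0.588   4.6859] 31.1
[-0.1267 -0.0929  0.0755]
33.7417
```

View pics/endv.png

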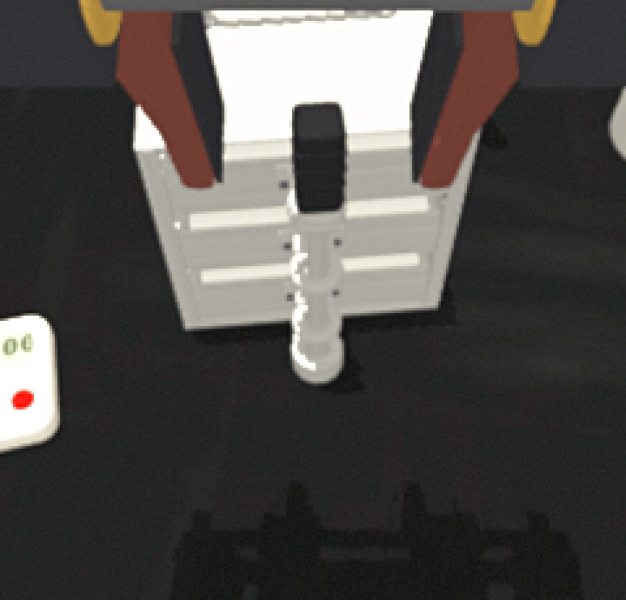

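The rod stands upright at (318,160) through all three aligned eyes into the foot, with its collar down on the top eye. I'll back away and hand in.

Run:
```python
from h import *
p=get_tcp_pos();print(p);movel(np.r_[p[:2],p[2]+.08],v=.15);wait(.3);print(ft(),get_time());print(job_done())
```

```text
[ 0.4149 -0.0914  0.218 ]
[ 0.1772 -0.0709  0.0951] 34.825
the job is handed in; nothing more can be done
None
```

The job is handed in after about 35 s: the top tray is pushed back in line, and the longer rod is threaded through all three eyes into the foot, with its collar down on the top eye and the gripper clear.

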